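# Set the guarded heat dial of a pouch laminator

### The arm

A 6-joint arm with a two-finger parallel gripper is mounted at the origin on a cart in front of the work surface, level with it; the furniture and walls round the work are solid. World frame = base frame: x ahead of the robot, y to its left, z up, the work surface at z = 0. Lengths are in m, angles in rad, forces in N, time in s.
With the tool pointing down it reaches from about 0.35 to 0.975 m from the base axis. Payload 7.1 kg.
Tool frame: the origin (TCP) lies midway between the tips of the shut fingers; the grasp point (between the pads) lies 19 mm behind it; z points along the fingers, x is the direction in which the jaws open and shut, and the axes are right-handed (so a half turn about z gives the same grasp; the last joint's range is limited). The gripper opens to 88 mm and grips with 3 to 60 N. Pads are 20 mm wide; open, the fingers measure 115 mm over their backs; the gripper's body (75 mm by 178 mm) begins 61 mm behind the grasp point.
Start: joints at [1.09, 0.423, 1.63, -0, 1.089, -0.019], TCP at [0.278, 0.56, 0.223] pointing down, gripper open.
Joint ranges: [-3, 3], [-0.9, 2.11], [0.09, 2.58], [-1.31, 4.45], [0.11, 2.69], [-2.54, 2.54]. Speed limits (rad/s): [2.39, 2.39, 3.01, 3.14, 3.14, 3.14].

### API

Orientations are given as a unit quaternion [w, x, y, z].
In Python, from station import move_pose, movel, movej, command_gripper, wait, inverse_kinematics, read_camera, camera_info, MotionError, job_done, get_time, get_joint_pos, get_qvel, get_effort, get_tcp_pos, get_ee_rot, get_ft_force, get_ft_torque, get_grip_width gives the robot as it stands. Calls block until the motion is done:
- move_pose(position, orientation): joint-space move of the TCP to a pose.
- movel(position, frame=None, v=0.15, until_force=None): straight line of the TCP; frame=None keeps the orientation; v is the mean speed in m/s. With until_force (N) it stops when the force on the tool has changed by that much, and returns True; else False.
- movej(angles): joint-space move.
- command_gripper(opening): opening from 0.0 (shut) to 1.0 (fully open); the grip force is fixed at half the most; returns when the fingers have stopped.
- wait(seconds).
- inverse_kinematics(position, orientation): joint angles nearest the present ones, or None.
- read_camera(name): name is "scene" or "top" or "wrist"; returns the picture (480x640x3 uint8, red, green, blue); there is no depth.
- camera_info(name): a dict with "intrinsics" (3x3 intrinsics, pixels), "T" (4x4, takes a point from camera to world coordinates); the wrist camera has in their place "tool_from_camera" (4x4, takes a point from camera to tool coordinates, whose origin is the TCP and whose axes are the tool frame's). Camera axes: x right, y up, looking along -z (the intrinsics and any distortion apply to the point x, -y, -z); pixel columns grow to the right and rows downward; lengths in m; the calibration is good to about 2 mm. A picture is of the moment at which its call begins: read the wrist's pose just before it. camera_info takes no time and is no camera call.
A pose or a line that the arm cannot do raises MotionError and nothing moves.
- job_done(): hands the job in, once; it reports no verdict.
Readings, each from a call of its own:
- get_time(): time.
- get_joint_pos(): joint angles.
- get_qvel(): joint speeds.
- get_effort(): joint torques, N m.
- get_tcp_pos(): TCP position.
- get_ee_rot(): TCP orientation.
- get_ft_force(): force on the tool from outside, world axes, zero at the start.
- get_ft_torque(): the same for the moment, N m.
- get_grip_width(): opening from 0.0 (shut) to 1.0 (fully open).
Only numpy, scipy, OpenCV 4.12 (cv2) and the standard library are available. Lean on these libraries where they do the work, as an engineer would, in place of code of your own. Each camera call takes 0.05 s, during which the arm holds its last target. There are 200 camera calls.

### The job

Set the laminator to its last heat position, for thick pouches: lift the sprung dial cover by its tab until the stay drops behind its rail, and let the cover down onto the stay so that it stands propped open by itself. Then turn the dial clockwise to the raised dot; it must be pushed down to pass under the steel lug, gently, never onto its bottom stop and not forced sideways against the lug, and must spring back up locked behind it. Leave the cover propped for the test pouch, never let it fall shut, and do not disturb the other things on the desk.

Things in the scene. Friction and masses are not known exactly. Their poses are not given: they have to be found in the camera images.
- laminator: Compact white pouch laminator, 165 x 260 x 60 mm high, fixed to the desk, yaw up to 0.25 rad either way. Origin: centre of its underside on the desk; x to its rear, y to its left, z up; its feed slot faces the robot. Its flat top panel is 60 mm above the desk; a grey hood covers the dial on its right half.
- cover_tab (a point): Grip point of the flat pull tab (24 mm wide in y, 8 thick, 34 long) on the front of the grey hood (106 x 100 x 42 mm). Shut, it lies 27 mm above the top panel. Hinge axis: along the laminator's y at x=+71.5, y=-45, z=65 mm (laminator frame); the grip point lies 129 mm from it, 22 mm above the hood's rim plane. Pinch the tab's two sides, or lift from below.
- cover (a joint): Cover angle in rad: 0 shut, grows as it opens, stop at 1.80. A spring pulls it shut at all angles (1 to 2 N at the tab). Raise it past 1.55 so that the stay catches; lowered, it then rests on the stay at about 1.40 and takes its load off the hand. Released unpropped, it falls shut.
- stay (a joint): Angle in rad of the thin steel stay on the cover's left side (58 mm long, outside the hood, 56 mm to the left of the hood's middle). 0 with the cover shut. Its black foot slides along a rail 6 mm high on the top panel and drops behind the rail's rear end by itself; about 2.34 when it props the cover.
- dial_grip (a point): On the dial's axis, half-way up its bar grip. Axis at x=+5.5, y=-45 mm in the laminator's frame. Bar 14 mm wide, 40 long, 21 high, its foot 10 mm below this point, its top 11 above, on a round skirt 49 mm across whose top is 10 below this point (75 mm above the desk when up). Site x axis: along the bar, away from its pointer end.
- dial_turn (a joint): Dial angle in rad, clockwise from above positive, end stop 1.17. At 0 the pointer looks to the robot, 0.70 rad towards the laminator's right (its -y); at 0.70 straight to its front. Turns freely from 0 to 0.72, where the key under the skirt meets the steel lug; with the dial down it passes and is clear from 1.04. Raised dot: 1.11.
- dial_press (a joint): How far the dial is pushed down, m: 0 up, 0.006 at the bottom. Spring: 5 N to start, then 2.5 N per mm (20 N at the bottom). It must be down by more than 0.003 (12.5 N) to pass the lug; 15 N, by feel, is right; keep it off the bottom. Fully up again (under 0.001) it is locked.
- dial: The black dial: bar grip on a round skirt with a steel key. Origin on its axis at the top panel; its x axis lies along the bar, away from the pointer.
- stapler_mid (a point): Centre of a black stapler, 145 x 36 x 57 mm, to the right of the laminator. Leave it alone.
- notes_mid (a point): Centre of a pad of sticky notes, 77 x 77 x 17 mm, to the left of the laminator, beyond the marker. Leave it alone.
- marker_mid (a point): Centre of a marker pen, 135 mm long, 16 thick, lying along the laminator's left side. Leave it alone.

How it is judged:
On the way, in this order (a step that is already met when the one before it is completed fails the run):
1. the cover stands propped on its stay, untouched (value of joint cover between 1.33 and 1.55 rad and value of joint stay above 2.2 rad and contact force between each of the fingers, the arm and laminator below 0.1 N), for 0.3 s.
2. the dial is pushed down and its key is under the lug (value of joint dial_turn between 0.78 and 1.03 rad and value of joint dial_press above 0.0025 m).
At the end, for the whole second after the job is handed in: Cover at rest on its stay (cover 1.33 to 1.55 rad, stay over 2.2 rad); dial past the lug (over 1.02 rad) and sprung up to within 1 mm, locked; nothing else disturbed (value of joint cover between 1.33 and 1.55 rad and value of joint stay above 2.2 rad and value of joint dial_turn above 1.02 rad and value of joint dial_press below 0.001 m and velocity of joint dial_turn below 0.05 rad/s); the robot touches nothing.
It fails at once if the dial is forced against the lug: more than 25 N between its key and the lug (contact force between dial and laminator above 25 N).
It fails at once if the dial is rammed down onto its bottom stop (value of joint dial_press above 0.0058 m).
It fails at once if the cover falls shut (value of joint cover below 1.2 rad and velocity of joint cover below -2 rad/s).
It fails at once if a bystander is moved by more than 15 mm (distance of any of stapler_mid, notes_mid, marker_mid from where it was at the start of the episode above 0.015 m).
It also fails if it takes over 58 s, if anything falls off the work surface, if the arm or the gripper's body presses on something with over 40 N, if the wrist force passes 120 N, or if a joint passes its speed limit or range.

## Working session

There is one attempt and no reset: what is moved stays moved. The work goes in short steps, each a Python script; the robot and the scene stay as the last script left them, time stands still between calls to the robot, and variables do not carry over. Pictures are saved under pics/ and viewed, about 8 in all and at most 12, crops included, and the job is handed in when it is done.

```bash
mkdir -p pics; ls
python3 - <<'E'
from station import *
import cv2,numpy as np
np.set_printoptions(precision=4,suppress=True)
for n in ["scene","top"]:
    im=read_camera(n); cv2.imwrite(f"pics/{n}0.png",im[:,:,::-1]); print(n,camera_info(n))
print(camera_info("wrist")); print(get_ee_rot(),get_time(),get_ft_force())
E
```

```text
pics
scene {'intrinsics': array([[449.1357,   0.    , 321.0189],
       [  0.    , 449.1357, 245.2132],
       [  0.    ,   0.    ,   1.    ]]), 'T': array([[ 0.7384,  0.5243, -0.4242,  0.1633],
       [-0.6744,  0.569 , -0.4706, -0.4037],
       [-0.0054,  0.6336,  0.7737,  0.7493],
       [ 0.    ,  0.    ,  0.    ,  1.    ]])}
top {'intrinsics': array([[625.1467,   0.    , 317.7696],
       [  0.    , 625.1467, 245.5552],
       [  0.    ,   0.    ,   1.    ]]), 'T': array([[ 0.0011,  0.9972, -0.0745,  0.4407],
       [-0.9997,  0.0028,  0.0225,  0.0247],
       [ 0.0226,  0.0744,  0.997 ,  1.2947],
       [ 0.    ,  0.    ,  0.    ,  1.    ]])}
{'intrinsics': array([[432.5108,   0.    , 319.8075],
       [  0.    , 432.5108, 243.0065],
       [  0.    ,   0.    ,   1.    ]]), 'tool_from_camera': array([[ 1.    ,  0.0008,  0.0011, -0.0012],
       [ 0.0011, -0.9679, -0.2512, -0.07  ],
       [ 0.0009,  0.2512, -0.9679, -0.163 ],
       [ 0.    ,  0.    ,  0.    ,  1.    ]])}
[ 0.0003  0.8502  0.5265 -0.0006] 0.1 [ 0.2274 -0.104   0.2287]
```

View pics/top0.png

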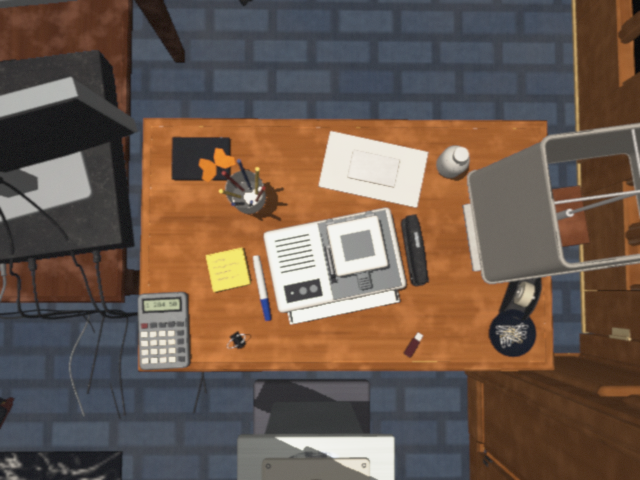

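View pics/scene0.png

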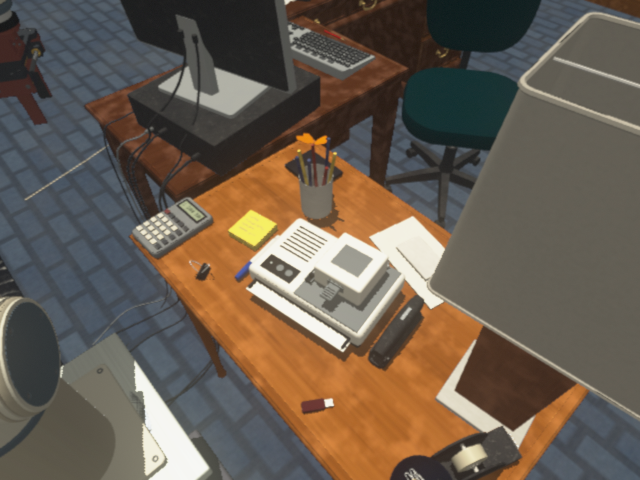

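Top view: the laminator's panel corners are at about (264,234), (275,310), (405,290), (392,210). The hood is on the right half with its tab at about (364,282), the stapler at (414,250) and a tall lamp far right. I'll take a rough pose from this, check reachability, then look with the wrist camera.

```bash
cat > h.py <<'E'
import numpy as np, cv2
from station import *
from scipy.spatial.transform import Rotation as R
np.set_printoptions(precision=4,suppress=True)
def cam(n):
    i=camera_info(n)
    if n!="wrist": return i["intrinsics"],i["T"]
    q=get_ee_rot(); T=np.eye(4); T[:3,:3]=R.from_quat(q,scalar_first=True).as_matrix(); T[:3,3]=get_tcp_pos()
    return i["intrinsics"],T@i["tool_from_camera"]
def ray(K,T,uv,z):
    d=T[:3,:3]@(np.array([1,-1,-1])*(np.linalg.inv(K)@[uv[0],uv[1],1])); o=T[:3,3]
    return o+d*(z-o[2])/d[2]
def proj(K,T,p):
    c=T[:3,:3].T@(np.asarray(p)-T[:3,3]); u=K@(c*[1,-1,-1]); return u[:2]/u[2]
def quat(z,x):
    z=np.asarray(z,float);z/=np.linalg.norm(z);x=np.asarray(x,float);x=x-z*(x@z);x/=np.linalg.norm(x)
    return R.from_matrix(np.c_[x,np.cross(z,x),z]).as_quat(scalar_first=True)
E
python3 - <<'E'
from h import *
K,T=cam("top")
c=[ray(K,T,p,.06) for p in [(264,234),(275,310),(405,290),(392,210)]]
for a in c: print(a)
print([np.linalg.norm(c[i]-c[i-1]) for i in range(4)], np.mean(c,0))
print("tab",ray(K,T,(364,282),.087))
im=cv2.imread("pics/top0.png")[190:350,180:440]
cv2.imwrite("pics/topc.png",cv2.resize(im,None,fx=3,fy=3,interpolation=cv2.INTER_CUBIC))
o=np.mean(c,0); d=c[1]-c[0]; yaw=np.arctan2(-d[1],-d[0]); print("yaw",yaw)
# wrist cam view pose: tool down, above laminator
xl=np.array([np.cos(yaw),np.sin(yaw),0]); yl=np.array([-xl[1],xl[0],0])
print(get_joint_pos())
Q=quat([0,0,-1],yl)
for q in (quat([0,0,-1],yl),quat([0,0,-1],-yl)):
  print(inverse_kinematics([o[0]+.0,o[1],.35],q))
# tab path feasibility
org=np.r_[o[:2],0]; L=lambda x,y,z: org+x*xl+y*yl+[0,0,z]
for t0 in (0,15,30,45):
  for s in (1,-1):
    r=[]
    for ph in np.arange(0,1.66,.2):
      a=ph+np.arctan2(22,127); g=L(.0715-.129*np.cos(a),-.045,.065+.129*np.sin(a))
      b=np.radians(t0)+ph; zt=np.cos(b)*xl-np.sin(b)*np.array([0,0,1])
      j=inverse_kinematics(g+.017*zt,quat(zt,s*yl)); r.append(None if j is None else np.round(j,2).tolist())
    print(t0,s,r)
E
```

```text
[0.5556 0.1033 0.06  ]
[0.4059 0.0807 0.06  ]
[ 0.4453 -0.1757  0.06  ]
[ 0.6045 -0.1512  0.06  ]
[np.float64(0.25920051443002723), np.float64(0.1514338517277277), np.float64(0.25942577655543014), np.float64(0.1610388741697414)] [ 0.5028 -0.0357  0.06  ]
tab [ 0.4606 -0.092   0.087 ]
yaw 0.15036393087712704
[ 1.09    0.4237  1.6306  0.      1.0886 -0.019 ]
[-0.0945  0.109   1.7508 -0.      1.2817 -1.8157]
[-0.0945  0.109   1.7508 -0.      1.2817  1.3259]
0 1 [[-0.73, 1.33, 2.4, 2.17, 1.93, 1.09], [-0.69, 1.09, 2.5, 2.32, 1.67, 1.24], [-0.6, 0.77, 2.52, 2.43, 1.29, 1.46], [-0.49, 0.48, 2.47, 2.41, 0.82, 1.72], [-0.38, 0.31, 2.35, 2.1, 0.42, 2.17], None, [-0.22, 0.29, 2.04, 0.29, 0.49, -2.17], [-0.17, 0.36, 1.86, 0.08, 0.76, -1.94], [-0.12, 0.47, 1.68, -0.01, 1.02, -1.84]]
0 -1 [[-0.73, 1.33, 2.4, 2.17, 1.93, -2.05], [-0.69, 1.09, 2.5, 2.32, 1.67, -1.9], [-0.6, 0.77, 2.52, 2.43, 1.29, -1.68], [-0.49, 0.48, 2.47, 2.41, 0.82, -1.42], [-0.38, 0.31, 2.35, 2.1, 0.42, -0.97], [-0.29, 0.26, 2.21, 1.01, 0.28, 0.2], [-0.22, 0.29, 2.04, 0.29, 0.49, 0.97], [-0.17, 0.36, 1.86, 0.08, 0.76, 1.2], [-
[... 1387 characters left out ...]
2, 1.38]]
45 1 [[-0.49, 0.58, 2.47, 2.44, 0.71, 1.66], [-0.39, 0.38, 2.37, 1.99, 0.32, 2.24], None, [-0.23, 0.31, 2.08, 0.13, 0.58, -2.05], [-0.18, 0.36, 1.91, -0.01, 0.88, -1.89], [-0.13, 0.46, 1.74, -0.07, 1.15, -1.82], [-0.1, 0.57, 1.56, -0.1, 1.41, -1.78], [-0.08, 0.71, 1.38, -0.13, 1.65, -1.77], [-0.06, 0.85, 1.2, -0.16, 1.89, -1.76]]
45 -1 [[-0.49, 0.58, 2.47, 2.44, 0.71, -1.48], [-0.39, 0.38, 2.37, 1.99, 0.32, -0.9], [-0.31, 0.3, 2.24, 0.59, 0.3, 0.57], [-0.23, 0.31, 2.08, 0.13, 0.58, 1.09], [-0.18, 0.36, 1.91, -0.01, 0.88, 1.25], [-0.13, 0.46, 1.74, -0.07, 1.15, 1.32], [-0.1, 0.57, 1.56, -0.1, 1.41, 1.36], [-0.08, 0.71, 1.38, -0.13, 1.65, 1.37], [-0.06, 0.85, 1.2, -0.16, 1.89, 1.38]]
```

View pics/topc.png

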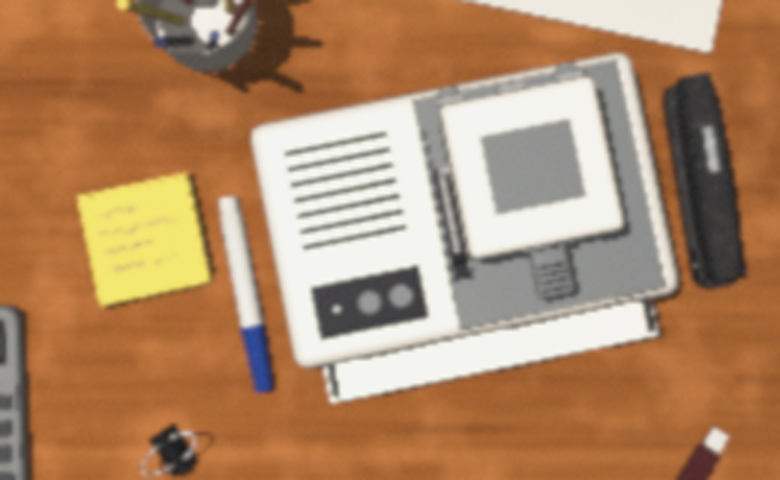

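Crop of the top view: tab centre at about (364,281) in the full picture, marker left of the laminator, stapler close on its right, and a light tray ahead of the feed slot. Next is a closer wrist view to refine the pose.

Run:
```python
from h import *
yaw=.150; xl=np.array([np.cos(yaw),np.sin(yaw),0]); yl=np.array([-xl[1],xl[0],0])
p=get_tcp_pos(); movel([p[0],p[1],.40])
move_pose([.53,-.035,.36],quat([0,0,-1],-yl))
K,T=cam("wrist"); im=read_camera("wrist"); cv2.imwrite("pics/w1.png",im[:,:,::-1]); np.savez("w1.npz",K=K,T=T)
print(get_tcp_pos(),get_joint_pos(),get_time())
```

```text
[ 0.5302 -0.0343  0.36  ] [-0.0872  0.1471  1.6842  0.0002  1.3103  1.3322] 3.7917
```

View pics/w1.png

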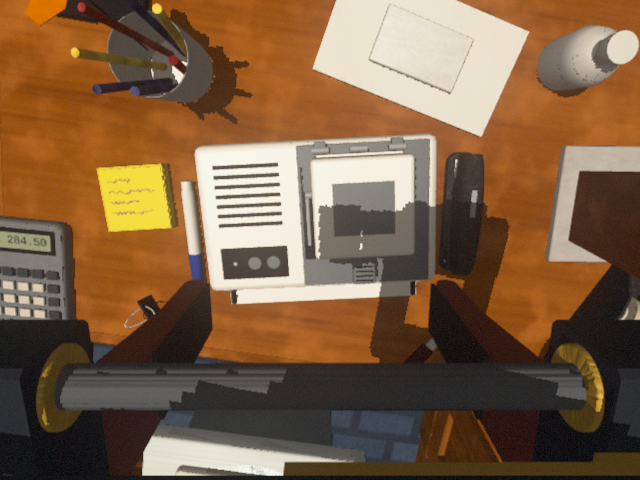

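Wrist view: panel corners at about (195,147), (436,135), (436,279), (212,291); tab at (365,271); hinge lugs at (320,148) and (397,143). Now I'll fit the edges at z=0.06 for a better pose.

Run:
```python
from h import *
d=np.load("w1.npz"); K,T=d["K"],d["T"]
im=cv2.imread("pics/w1.png"); hsv=cv2.cvtColor(im,cv2.COLOR_BGR2HSV)
m=((hsv[...,1]<60)&(hsv[...,2]>60)).astype(np.uint8)*255; m[:120]=0;m[284:]=0;m[:,:188]=0;m[:,442:]=0
m=cv2.morphologyEx(m,cv2.MORPH_OPEN,np.ones((3,3)))
def edge(scan):  # points -> world at .06
    return np.array([ray(K,T,p,.06)[:2] for p in scan])
rows=range(165,262,4); cols=range(215,425,8)
L=edge([(np.nonzero(m[r,192:300])[0][0]+192,r) for r in rows])
Rr=edge([(np.nonzero(m[r,380:440])[0][-1]+380.+1,r) for r in rows])
B=edge([(c,np.nonzero(m[125:200,c])[0][0]+125) for c in cols])
def fit(P):
    for _ in range(3):
        vx,vy,x0,y0=cv2.fitLine(P.astype(np.float32),cv2.DIST_HUBER,0,.01,.01).ravel(); n=np.array([-vy,vx]); e=(P-[x0,y0])@n; P=P[abs(e)<max(2*np.median(abs(e)),.001)]
    return np.array([vx,vy]),np.array([x0,y0]),e.std()
for n,P in zip("LRB",(L,Rr,B)):
    v,c,s=fit(P); print(n,np.arctan2(v[1],v[0]),c,s,len(P))
for n,z,uv in [("rl",.06,(195,147)),("rr",.06,(436,135)),("fr",.06,(437,280)),("fl",.06,(212,292)),("tab",.091,(365,271)),("hoodFL",.107,(317,257)),("hoodFR",.107,(414,254)),("hoodRL",.107,(311,158)),("hoodRR",.107,(413,154))]: print(n,ray(K,T,uv,z))
```

```text
L 0.07602311 [0.4809 0.0991] 3.0565204796393155e-09 25
R 0.20341153 [ 0.5256 -0.1626] 0.000275105032959897 25
B -1.3688346 [0.5779 0.0167] 0.0003002651334448663 27
rl [0.5597 0.1019 0.06  ]
rr [ 0.6093 -0.1446  0.06  ]
fr [ 0.4537 -0.1802  0.06  ]
fl [0.4012 0.0702 0.06  ]
tab [ 0.4617 -0.0929  0.091 ]
hoodFL [ 0.474  -0.0402  0.107 ]
hoodFR [ 0.4916 -0.1357  0.107 ]
hoodRL [ 0.5696 -0.0201  0.107 ]
hoodRR [ 0.5877 -0.1147  0.107 ]
```

```bash
cat >> h.py <<'E'
yaw=.2026; xl=np.array([np.cos(yaw),np.sin(yaw),0]); yl=np.array([-xl[1],xl[0],0]); Z=np.array([0,0,1.])
org=np.array([.5064,-.0376,0])
def L(x,y,z): return org+x*xl+y*yl+z*Z
def tabpose(ph,b0=70,b1=105,back=0,past=.014):
    a=ph+np.arctan2(22,127); g=L(.0715-.129*np.cos(a),-.045,.065+.129*np.sin(a))
    b=np.radians(b0+(b1-b0)*ph/1.65); zt=np.cos(b)*xl-np.sin(b)*Z
    return g+(past-back)*zt, quat(zt,-yl)
E
python3 - <<'E'
from h import *
print(np.array([inverse_kinematics(*tabpose(p)) for p in np.arange(0,1.7,.15)]))
command_gripper(.6)
move_pose(*tabpose(0,back=.10))
p,q=tabpose(0); print(movel(p,q,v=.06,until_force=6), get_tcp_pos()-p, get_ft_force())
im=read_camera("wrist"); cv2.imwrite("pics/w2.png",im[:,:,::-1]); print(get_time())
E
```

```text
[[-0.3345  0.4047  2.2523  0.7777  0.2521  0.299 ]
 [-0.3084  0.3635  2.2074  0.4348  0.3426  0.6659]
 [-0.2811  0.3367  2.155   0.2543  0.451   0.869 ]
 [-0.2536  0.3241  2.0962  0.1505  0.5622  0.9936]
 [-0.2266  0.3248  2.032   0.0848  0.671   1.0782]
 [-0.2007  0.3373  1.9635  0.04    0.7755  1.1398]
 [-0.1764  0.3603  1.8915  0.0076  0.8751  1.187 ]
 [-0.1538  0.3922  1.8168 -0.0168  0.9698  1.2241]
 [-0.1332  0.4316  1.7402 -0.0359  1.06    1.254 ]
 [-0.1145  0.4773  1.6623 -0.0514  1.1459  1.2783]
 [-0.0977  0.528   1.5836 -0.0644  1.2279  1.2982]
 [-0.0828  0.5828  1.5048 -0.0756  1.3063  1.3144]]
False [ 0.0001 -0.0001  0.0002] [-0.1003  0.1422  0.102 ]
7.2917
```

View pics/w2.png

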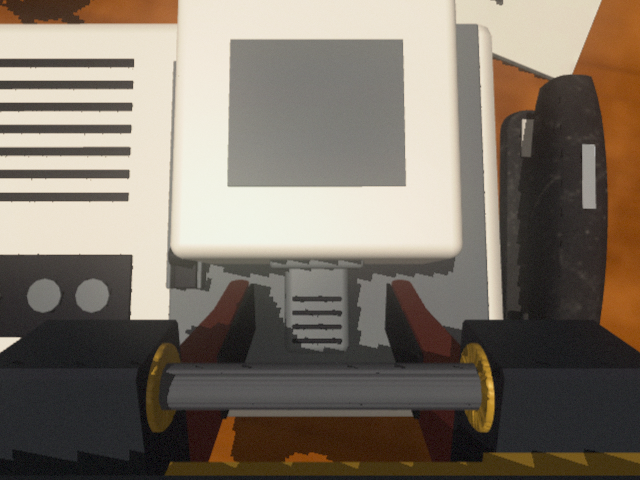

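The tab sits centred between the two fingers at about (318,308), nothing touching and the stapler clear. Closing and lifting.

Run:
```python
from h import *
command_gripper(0.0); print("grip mm",get_grip_width()*88,get_ft_force())
for ph in np.linspace(.11,1.66,15):
    p,q=tabpose(ph); movel(p,q,v=.06)
    f=get_ft_force(); print(round(ph,2),f,get_grip_width()*88)
    if np.linalg.norm(f)>45: print("STOP");break
wait(.3)
im=read_camera("scene"); cv2.imwrite("pics/s3.png",cv2.resize(im[200:400,200:460],None,fx=3,fy=3)[:,:,::-1]); print(get_time(),get_tcp_pos())
```

```text
grip mm 23.72213275789797 [0.9224 5.3157 0.1745]
0.11 [ 2.5256  6.5537 -3.6361] 23.71165616075476
0.22 [-0.3801  6.5863 -2.652 ] 23.83027579630564
0.33 [-2.6104  4.9166 -3.0422] 23.5671219798098
0.44 [-3.2654  5.0746 -1.6224] 23.67643911000511
0.55 [-3.8452  4.5305 -0.0426] 23.853281251523992
0.66 [-4.2291  5.3179  0.0208] 24.038892666137297
0.77 [-4.8753  4.2776  1.6189] 23.621665276943254
0.88 [-5.2327  4.5856  1.2021] 24.102810537033417
1.0 [-4.9592  5.4172  2.0374] 23.9754599575318
1.11 [-4.4738  5.2844  4.7036] 23.422945553688383
1.22 [-4.1756  5.2693  3.8962] 23.523040608434318
1.33 [-4.5902  5.2278  4.6049] 23.784704184784545
1.44 [-4.0366  4.4433  5.6011] 23.89067674465242
1.55 [-3.6215  5.5539  5.8197] 23.678053926931337
1.66 [-2.2914  5.9752  7.3137] 23.58326709959886
13.925 [ 0.6146 -0.0602  0.1765]
```

View pics/s3.png

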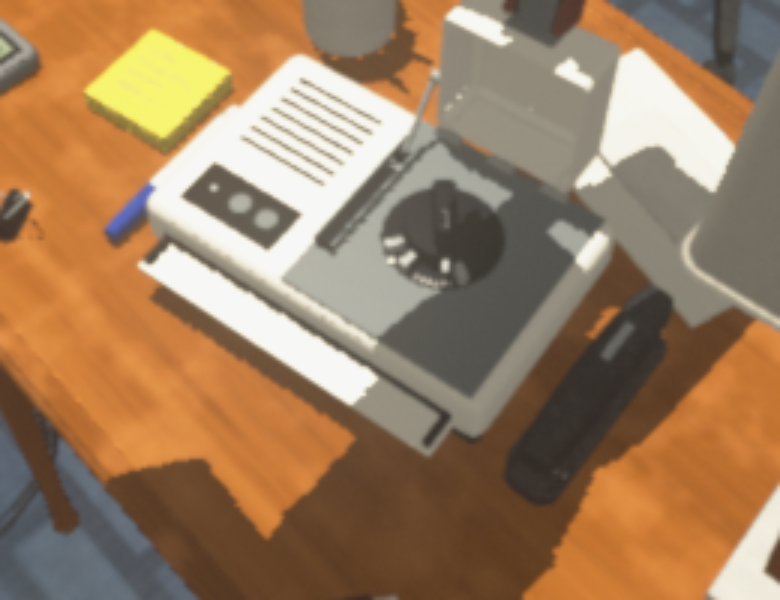

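The cover is up and the dial is visible at (445,235) in the crop, bar lying roughly towards the camera. The stay foot at about (400,155) is near the rail's rear end. I'll lower in small steps, watching the force.

Run:
```python
from h import *
for ph in (1.70,1.6,1.54,1.5,1.46,1.43,1.41,1.39,1.37,1.35):
    p,q=tabpose(ph); movel(p,q,v=.03); wait(.1); f=get_ft_force(); print(ph,f@xl,f@yl,f[2])
    if ph<1.5 and f@xl>8: break
im=read_camera("scene"); cv2.imwrite("pics/s4.png",cv2.resize(im[200:300,280:410],None,fx=5,fy=5)[:,:,::-1]); print(get_time(),get_tcp_pos())
```

```text
1.7 -1.448739167290885 6.408412729038355 7.279340609733967
1.6 0.664103742525142 6.1235299573479285 1.0717359148062284
1.54 1.1017479576382831 6.118014413606902 -0.06700670610049647
1.5 1.1750575123615516 5.77345760195707 0.2487837900528601
1.46 3.301193374594642 6.015736941206925 -1.9648004418811202
1.43 6.900520107315311 5.897311765873648 -5.643607174303863
1.41 11.183017627650061 5.750171853317337 -6.094474295082907
17.1167 [ 0.588  -0.0659  0.1799]
```

View pics/s4.png

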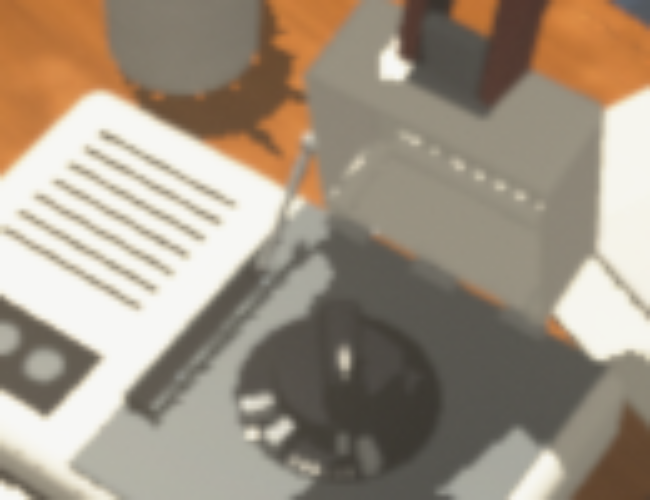

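Force rises steadily below 1.46 (1 → 11 N), which suggests the stay has caught. I'll load it a little more to be sure, relieve, then release.

Run:
```python
from h import *
for ph in (1.40,1.38,1.43,1.45):
    p,q=tabpose(ph); movel(p,q,v=.03); wait(.2); f=get_ft_force(); print(ph,f@xl,f@yl,f[2])
    if ph==1.38 and f@xl<13: print("not firm"); raise SystemExit
command_gripper(.5); wait(.3); print(get_ft_force())
p,q=tabpose(1.45,back=.04); movel(p,q,v=.08)
p,q=tabpose(1.45,back=.10); movel(p,q,v=.15)
wait(.5)
im=read_camera("scene"); cv2.imwrite("pics/s5.png",cv2.resize(im[200:300,280:410],None,fx=5,fy=5)[:,:,::-1]); print(get_time(),get_tcp_pos())
move_pose(L(-.03,-.045,.36),quat(-Z,-yl))
K,T=cam("wrist"); im=read_camera("wrist"); cv2.imwrite("pics/w5.png",im[:,:,::-1]); np.savez("w5.npz",K=K,T=T); print(get_time(), proj(K,T,L(.0055,-.045,.096)))
```

```text
1.4 11.980332838434698 5.409650187183335 -7.086790529012127
1.38 14.875223925594454 6.234698030370523 -8.496100309024412
1.43 6.185965460545 5.815293174018724 -3.8498045479998613
1.45 3.054291700458603 5.660141402468732 -1.0426016110790093
[ 0.0341  0.3844 -0.4364]
21.6083 [ 0.6076 -0.0627  0.2782]
22.3167 [319.3021 164.0066]
```

View pics/w5.png

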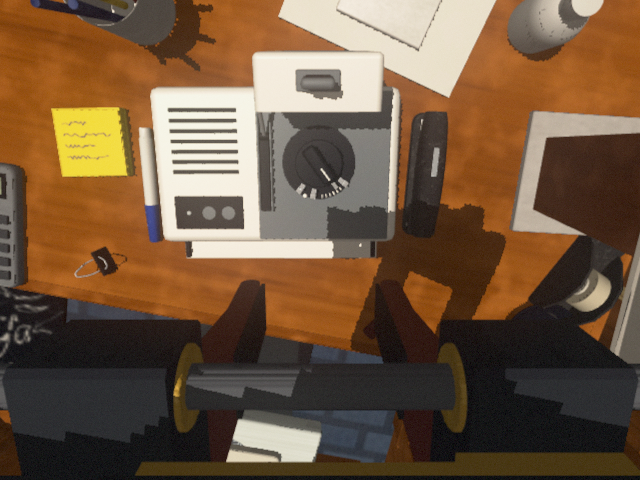

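Wrist view: the cover stands propped by itself, released. The dial centre is at (319,163) against a prediction of (319.3,164). The pointer is down-right at about (335,185), so the dial is near 0. Next: grip the bar with the tool leaning 30° towards the robot, clear of the cover.

```bash
cat >> h.py <<'E'
def dialpose(d,z=.089,back=0,tau=np.radians(30)):
    ptr=-np.cos(.7-d)*xl-np.sin(.7-d)*yl
    zt=-np.cos(tau)*Z-np.sin(tau)*ptr
    return L(.0055,-.045,z)+(.008-back)*zt, quat(zt,np.cross(Z,ptr))
E
python3 - <<'E'
from h import *
print(np.array([inverse_kinematics(*dialpose(d,z)) for d,z in ((.35,.089),(.7,.089),(.9,.085),(1.11,.085))]))
print(inverse_kinematics(*dialpose(.35,back=.12)))
move_pose(*dialpose(.35,back=.12))
p,q=dialpose(.35); print(movel(p,q,v=.08,until_force=3),get_tcp_pos()-p,get_ft_force())
im=read_camera("wrist"); cv2.imwrite("pics/w6.png",im[:,:,::-1]); print(get_time())
E
```

```text
Traceback (most recent call last):
ValueError: setting an array element with a sequence. The requested array has an inhomogeneous shape after 1 dimensions. The detected shape was (4,) + inhomogeneous part.
```

Run:
```python
from h import *
for t in (10,15,20,25,30):
  for d in (.2,.35,.6,.7,.9,1.0,1.11):
    print(t,d,inverse_kinematics(*dialpose(d,.086,tau=np.radians(t))))
```

```text
10 0.2 [-0.2577  0.4747  2.0053  0.2639  0.5769  0.395 ]
10 0.35 [-0.2475  0.4685  2.018   0.2423  0.5459  0.5701]
10 0.6 [-0.2263  0.4605  2.0347  0.183   0.5023  0.8878]
10 0.7 [-0.2165  0.4582  2.0396  0.1511  0.4888  1.0237]
10 0.9 [-0.1956  0.4552  2.0459  0.0755  0.4705  1.3082]
10 1.0 [-0.1847  0.4546  2.0472  0.0337  0.4662  1.4547]
10 1.11 [-0.1726  0.4546  2.0472 -0.0135  0.4654  1.6171]
15 0.2 [-0.3016  0.4705  2.0387  0.4442  0.533   0.1934]
15 0.35 [-0.2867  0.4614  2.0582  0.4279  0.4826  0.3648]
15 0.6 [-0.2546  0.4494  2.084   0.3528  0.4072  0.703 ]
15 0.7 [-0.2395  0.4459  2.0915  0.3014  0.3823  0.8611]
15 0.9 [-0.2069  0.4414  2.1012  0.1591  0.3467  1.2185]
15 1.0 [-0.1897  0.4404  2.1033  0.072   0.338   1.4136]
15 1.11 [-0.1706  0.4404  2.1033 -0.0288  0.3364  1.6336]
20 0.2 [-0.347   0.473   2.0698  0.6515  0.5111 -0.0384]
20 0.35 [-0.3279  0.4611  2.0963  0.6646  0.4418  0.1048]
20 0.6 [-0.2849  0.4454  2.1315  0.6257  0.3296  0.4119]
20 0.7 [-0.2644  0.4408  2.1419  0.5717  0.2886  0.5757]
20 0.9 [-0.2192  0.4349  2.1553  0.3469  0.2231  1.0231]
20 1.0 [-0.1952  0.4336  2.1581  0.1648  0.205   1.3175]
20 1.11 [-0.1684  0.4336  2.1582 -0.0666  0.2014  1.6727]
25 0.2 [-0.3935  0.4826  2.098   0.8677  0.5152 -0.2827]
25 0.35 [-0.3707  0.4684  2.1316  0.9351  0.4322 -0.193 ]
25 0.6 [-0.3173  0.4497  2.1768  1.0307  0.2903 -0.0151]
25 0.7 [-0.2911  0.4442  2.1901  1.0495  0.2331  0.0794]
25 0.9 [-0.2325  0.4371  2.2075  0.9469  0.1216  0.4136]
25 1.0 None
25 1.11 None
30 0.2 [-0.4404  0.4994  2.1231  1.0693  0.5455 -0.5158]
30 0.35 [-0.4146  0.4837  2.1639  1.1984  0.4578 -0.4878]
30 0.6 [-0.3515  0.463   2.2192  1.4779  0.3105 -0.4885]
30 0.7 [-0.3195  0.457   2.2357  1.6293  0.2525 -0.5228]
30 0.9 [-0.2468  0.4492  2.2574  2.1136  0.1447 -0.7646]
30 1.0 None
30 1.11 None
```

```bash
sed -i 's/np.radians(30)/np.radians(18)/' h.py
python3 - <<'E'
from h import *
print(np.array([inverse_kinematics(*dialpose(d,z)) for d,z in ((.25,.089),(.7,.089),(.9,.083),(1.11,.083))]))
move_pose(*dialpose(.25,back=.12))
p,q=dialpose(.25); print(movel(p,q,v=.08,until_force=3),get_tcp_pos()-p,get_ft_force())
im=read_camera("wrist"); cv2.imwrite("pics/w6.png",im[:,:,::-1]); print(get_time())
E
```

```text
[[-0.3234  0.4614  2.0651  0.5609  0.5019  0.1149]
 [-0.2542  0.4355  2.1211  0.4342  0.33    0.7201]
 [-0.2141  0.443   2.1347  0.2566  0.2649  1.1163]
 [-0.1693  0.4419  2.1373 -0.0478  0.2488  1.6533]]
False [ 0.0002 -0.0002  0.0004] [-0.4015 -0.6227 -1.13  ]
24.9
```

View pics/w6.png

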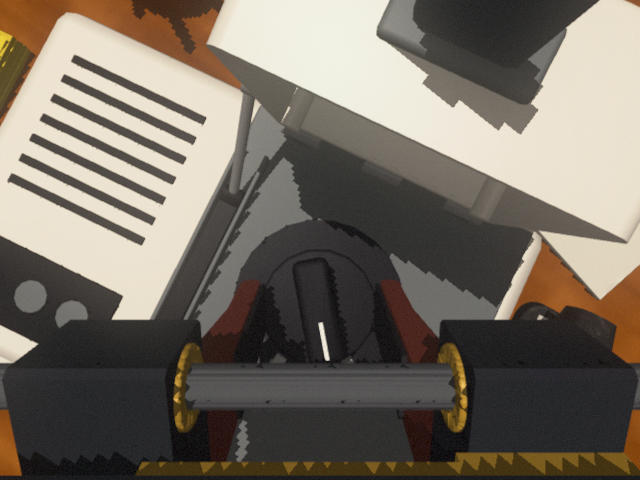

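The bar, at about (318,300), lies between the fingers and is turned slightly from the jaws as expected; the cover is clear. Closing and turning the free part.

Run:
```python
from h import *
command_gripper(0.0); wait(.2); print("grip mm",get_grip_width()*88,get_ft_force(),get_ft_torque())
for d in (.35,.45,.55,.63):
    p,q=dialpose(d); movel(p,q,v=.03); print(d,get_ft_force(),get_ft_torque(),get_tcp_pos()-p)
print(get_grip_width()*88,get_time())
```

```text
grip mm 13.565979423503295 [-0.4563  2.6112  1.1414] [0.286  0.1202 0.189 ]
0.35 [-0.4156  2.5344  1.8007] [0.3448 0.2311 0.1138] [-0.0002  0.0004  0.    ]
0.45 [-0.8363  4.0963  2.625 ] [0.6886 0.2473 0.2136] [-0.0003  0.0005 -0.    ]
0.55 [-1.6669  5.1992  4.1393] [0.9042 0.2993 0.2592] [-0.0004  0.0006 -0.    ]
0.63 [-1.5994  6.741   4.474 ] [1.0863 0.291  0.3446] [-0.0005  0.0007 -0.0001]
13.92502075152686 26.6833
```

Run:
```python
from h import *
z=.089; z0=get_tcp_pos()[2]
while True:
    z-=.0005; p,q=dialpose(.63,z); movel(p,q,v=.01); wait(.05)
    f=get_ft_force()[2]; dz=z0-get_tcp_pos()[2]; print(round(.089-z,4),round(f,2),round(dz,4))
    if f>13.2 or dz>.0043: break
print(get_ft_force(),get_ft_torque(),get_time(),z)
```

```text
0.0005 5.78 0.0004
0.001 6.48 0.0009
0.0015 7.42 0.0013
0.002 8.71 0.0017
0.0025 9.08 0.0022
0.003 9.37 0.0026
0.0035 11.68 0.003
0.004 12.71 0.0035
0.0045 14.01 0.0039
[-5.67    8.2042 14.0124] [1.3761 0.4522 0.4766] 29.3833 0.08449999999999999
```

Force (14 N) and travel (3.9 mm) agree with the spring law. Turning under the lug in small steps, with guards.

Run:
```python
from h import *
z=.0845; t0=get_ft_torque()
for d in np.r_[np.arange(.66,1.10,.03),1.11]:
    p,q=dialpose(d,z); movel(p,q,v=.015); f=get_ft_force(); t=get_ft_torque(); e=get_tcp_pos()-p
    print(round(d,2),f,t,e)
    if f[2]>16: z+=.0003
    if f[2]<12.6: z-=.0003
    if np.linalg.norm(f[:2])>25 or abs(t[2]-t0[2])>.6: print("STOP"); break
print(get_time(),z)
```

```text
0.66 [-5.8932  7.8669 14.0414] [1.4536 0.4223 0.5056] [-0.0004  0.0008  0.0006]
0.69 [-5.6746  8.8548 13.5358] [1.467  0.4228 0.4694] [-0.0004  0.0008  0.0005]
0.72 [-5.2392  9.1665 14.1541] [1.5142 0.4604 0.4974] [-0.0004  0.0008  0.0005]
0.75 [-5.9263  9.18   13.9311] [1.6091 0.4739 0.5368] [-0.0005  0.0008  0.0005]
0.78 [-6.1507 11.2007 13.084 ] [1.7396 0.4681 0.5499] [-0.0005  0.0009  0.0005]
0.81 [-4.997   9.9543 14.0381] [1.7964 0.4091 0.6212] [-0.0004  0.001   0.0005]
0.84 [-5.4195 10.7427 13.6908] [1.9549 0.4036 0.6193] [-0.0004  0.001   0.0005]
0.87 [-4.1072 11.6675 14.1922] [2.0378 0.374  0.6578] [-0.0004  0.001   0.0005]
0.9 [-4.5765 13.1504 14.5488] [2.168  0.4009 0.674 ] [-0.0005  0.0011  0.0004]
0.93 [-6.2841 13.9141 14.2537] [2.2796 0.3282 0.731 ] [-0.0005  0.0011  0.0004]
0.96 [-4.1491 14.2011 14.4501] [2.4828 0.4414 0.8038] [-0.0005  0.0011  0.0004]
0.99 [-4.3578 15.851  14.7235] [2.5816 0.4548 0.7859] [-0.0005  0.0012  0.0004]
1.02 [-4.9912 16.3237 13.7819] [2.6638 0.401  0.8282] [-0.0004  0.0012  0.0004]
1.05 [-4.8563 16.9381 13.9737] [2.8502 0.376  0.8317] [-0.0004  0.0012  0.0004]
1.08 [-4.4975 17.1424 13.9065] [2.9721 0.4893 0.8954] [-0.0004  0.0013  0.0004]
1.11 [-5.741  18.2339 14.3405] [3.0435 0.5527 0.9226] [-0.0004  0.0013  0.0004]
33.3833 0.0845
```

Run:
```python
from h import *
for z in (.0865,.0885,.0892):
    p,q=dialpose(1.11,z); movel(p,q,v=.015); print(z,get_ft_force())
command_gripper(.5); wait(.3); print(get_ft_force())
p,q=dialpose(1.11,back=.12); movel(p,q,v=.1); print(get_ft_force())
move_pose(L(-.06,-.045,.30),quat(-Z,-yl)); wait(.3)
K,T=cam("wrist"); im=read_camera("wrist")
c=np.array([proj(K,T,L(.0055,-.045,.096)) , proj(K,T,L(.0055-.02*np.cos(.41),-.045+.02*np.sin(.41),.096))]); print(c,get_time())
r=cv2.resize(im[20:280,140:500],None,fx=2,fy=2)
cv2.imwrite("pics/w7.png",r[:,:,::-1])
s=read_camera("scene"); s=cv2.resize(s[180:380,210:440],None,fx=3,fy=3); cv2.imwrite("pics/s7.png",s[:,:,::-1])
```

```text
0.0865 [-4.1256 18.419   9.951 ]
0.0885 [-2.5354 18.309   5.3785]
0.0892 [-2.1006 18.3119  4.1531]
[ 0.0301 -0.0764  0.0198]
[-0.6434 -0.1144 -0.1175]
[[320.3626 130.3529]
 [310.7692 153.2186]] 37.5083
```

View pics/w7.png

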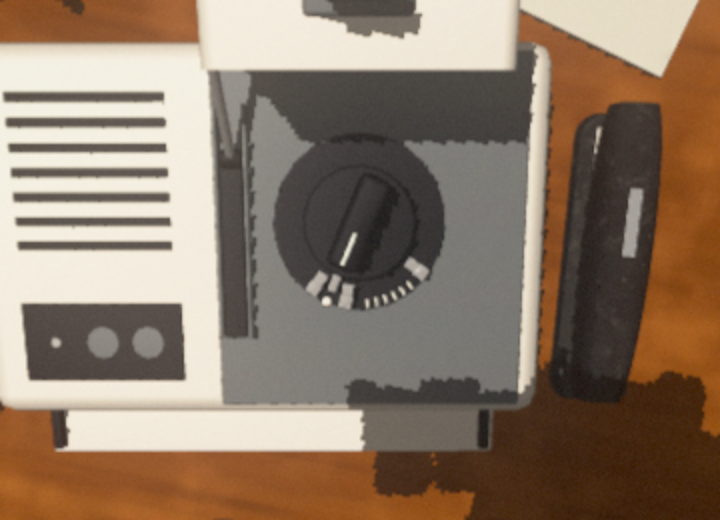

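View pics/s7.png

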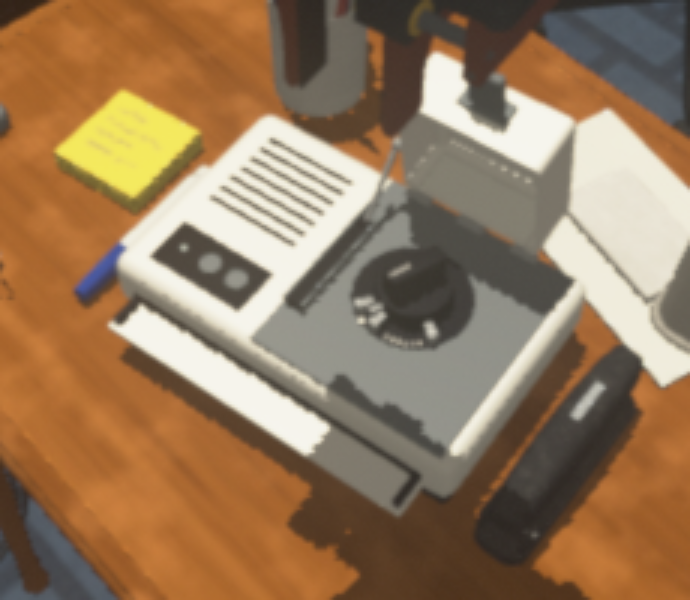

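The cover is propped and the neighbours are in place, but the pointer line, about (353,235)–(344,265) in the crop, seems to fall short of the predicted direction. I'll measure it properly with the rays.

```bash
cat > meas.py <<'E'
from h import *
def meas():
    K,T=cam("wrist"); im=read_camera("wrist")
    g=cv2.cvtColor(im,cv2.COLOR_RGB2GRAY); c=proj(K,T,L(.0055,-.045,.096))
    m=np.zeros_like(g); cv2.circle(m,tuple(int(round(v)) for v in c),int(np.linalg.norm(proj(K,T,L(.0055,-.064,.096))-c)),255,-1)
    w=((g>120)&(m>0)).astype(np.uint8); n,lab,st,ce=cv2.connectedComponentsWithStats(w)
    for i in range(1,n):
        if st[i,4]<8: continue
        P=np.argwhere(lab==i)[:,::-1]; W=np.array([ray(K,T,u,.096) for u in P])-L(.0055,-.045,.096)
        q=np.c_[W@xl,W@yl].astype(np.float32); vx,vy,x0,y0=cv2.fitLine(q,cv2.DIST_L2,0,.01,.01).ravel()
        if vx>0: vx,vy=-vx,-vy
        print("n",len(q),"centre lam mm",x0*1e3,y0*1e3,"dial by line",.7+np.arctan2(vy,-vx),"by centre",.7+np.arctan2(y0,-x0))
    return im
E
python3 - <<'E'
from meas import *
im=meas(); print(get_time())
cv2.imwrite("pics/w8.png",cv2.resize(im[80:190,250:390],None,fx=5,fy=5,interpolation=cv2.INTER_CUBIC)[:,:,::-1])
E
```

```text
n 48 centre lam mm -10.62964 5.2056727 dial by line 1.0905534 by centre 1.1553993
37.6083
```

View pics/w8.png

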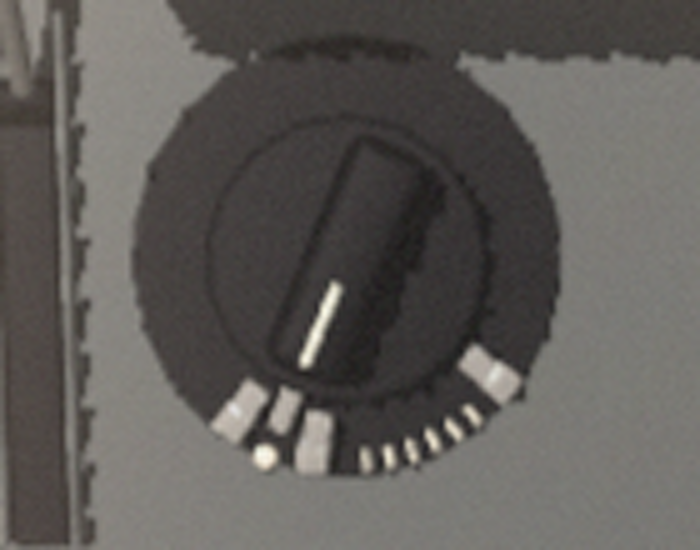

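Measured properly, the dial is at 1.09 rad and the pointer line runs straight to the raised dot at (265,455). My rough reading was a perspective error. The arm is clear, so I'm handing in.

Run:
```python
from h import *
print(get_ft_force(),get_tcp_pos(),get_time()); job_done()
```

```text
[ 0.2004 -0.2788  0.0376] [ 0.4565 -0.0936  0.2996] 37.6083
the job is handed in; nothing more can be done
```

The laminator is set to its last heat position with the cover left propped, and I handed the job in at 37.6 s of the 58 allowed.

- **Cover:** I lifted it by the tab to about 1.7 rad and lowered it until the stay took the load. The force rose to 15 N when I tested it. After release it stood by itself, and later pictures show it still propped on its stay.
- **Dial:** I pressed it down about 4 mm with 14 N, so force and travel agreed with the spring and it stayed clear of the bottom stop. I turned it under the lug with no jump in force.
- **Locked position:** I let it spring up and released it. It measures 1.09 rad, its pointer line meets the raised dot, and the force fell steadily as it rose.
- **Surroundings:** The stapler, notes and marker look undisturbed, and the arm was clear at the end, with about 0.3 N on the tool.

**Checks that disagreed or were indirect:**
- **Pointer angle:** My first by-eye reading was about 0.99 rad, short of the dot. The calibrated measurement put it at 1.09.
- **Sideways force:** It grew to about 18 N at the wrist during the turn, which I put down to about 1 mm of centring error. I had no direct reading of the force on the lug.
- **Dial fully up:** I inferred this from the force falling away and the angle; I did not measure the dial's height.

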